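Open the circuit-board holder to its stop

ROBOT

A 6-joint arm with a two-finger parallel gripper is mounted at the origin on the work surface. World frame = base frame: x ahead of the robot, y to its left, z up, the work surface at z = 0. Lengths are in m, angles in rad, forces in N, time in s.
With the tool pointing down it reaches from about 0.3 to 0.775 m from the base axis. Payload 14.6 kg.
Tool frame: the origin (TCP) lies on the front face of the gripper's body, between the roots of the fingers; the fingertips stand 97 mm ahead of it and the grasp point (between the pads) lies 78 mm ahead of it; z points along the fingers, x is the direction in which the jaws open and shut, and the axes are right-handed (so a half turn about z gives the same grasp; the last joint's range is limited). The gripper opens to 94 mm and grips with 3 to 60 N. Pads are 16 mm wide; open, the fingers measure 119 mm over their backs; the gripper's body (75 mm by 177 mm) begins 78 mm behind the grasp point.
Start: joints at [-1.182, 0.3, 1.521, -0, 1.321, -0.067], TCP at [0.242, -0.494, 0.303] pointing down, gripper open.
Joint ranges: [-3.03, 3.03], [-0.79, 2.21], [0.23, 2.52], [-1.04, 4.18], [0, 3.07], [-2.55, 2.55]. Speed limits (rad/s): [2.22, 2.22, 2.57, 3.14, 3.14, 3.14].

INTERFACE

Orientations are given as [roll, pitch, yaw] about the fixed x, y, z axes, in that order (R = Rz(yaw) Ry(pitch) Rx(roll)).
In Python, from station import sensors, camera, ctrl gives the robot as it stands.
- The arm moves only by the tool move_arm, never from a script. Its argument "rows" is text: rows parted by semicolons, each of 6 numbers parted by spaces: the shift along the tool's x, y, z in mm, then the turn, a rotation vector about the tool's x, y, z in rad. In form: x y z wx wy wz; .... A call has 1 to 20 rows; each row shifts and turns the pose as measured when the row begins, along the tool's axes as they then stand; what a row does not reach is not made up. A row lasts 1/8 s, in which the tool goes at most 62.5 mm and 10.7 degrees, less where a joint would pass 70% of its speed; a pose out of reach is approached as far as the arm can. A call with a gripper value outside its range is refused whole. "grip" is the opening, from -1 (shut) to 1 (fully open), set as the call begins (left out, the last holds). The fingers move at their own pace and stop on an object; "newtons" is the grip in N (left out, the last holds). Time passes only in rows, so rows that do not move let the fingers close. It gives the time, the measured TCP pose, the force and the opening at its end, in the units of the state.
- sensors.get_obs(): the state, without advancing time (a new reading comes with each control period).
- camera(name): name is "scene" or "top" or "wrist"; returns a dict with "color" (480x640x3 uint8, blue, green, red), "z_map" (480x640 float32, m along the optical axis (not along the pixel's ray), 0 where there is no reading), "mtx" (3x3 intrinsics, pixels), "distortion" ([k1, k2, p1, p2, k3] as OpenCV has them; the pictures are not rectified), "position" and "attitude" of the camera in the world; the wrist camera has in their place "hand_eye" (4x4, takes a point from camera to tool coordinates, whose origin is the TCP and whose axes are the tool frame's). Camera axes: x right, y down, z forward; pixel columns grow to the right and rows downward; lengths in m; the calibration is good to about 2 mm. A picture is of the moment at which its call begins: read the wrist's pose just before it.
- ctrl.hand_in(): hands the job in, once; it reports no verdict.
The state is a dict: "time_s": time; "qpos": joint angles; "joint_vel": joint speeds; "tau": joint torques, N m; "ee_pos": TCP position; "eef_rot": TCP orientation; "force": force on the tool from outside, world axes, zero at the start; "moment": the same for the moment, N m; "grip_width": finger opening in m.
Only numpy, scipy, OpenCV 4.12 (cv2) and the standard library are available. Lean on these libraries where they do the work, as an engineer would, in place of code of your own. Each camera call takes 0.05 s, during which the arm holds its last target.

TASK

The circuit board in the holder is finished. Press the red release on the sliding jaw down and, with it held down, push the jaw back along the toothed bar until it meets the yellow stop, then let go and move clear. Do not shift the stop along the bar, do not lift or shift the board, which stays lying on its rest pins, and leave the things around the holder where they are.

Things in the scene. Friction and masses are not known exactly. Their poses are not given: they have to be found in the camera images.
- release_pad (a point): Red release pad on top of the black sliding jaw, 30 mm across the bar (x) by 26 mm along it (y). The point is the centre of its top face, 68 mm above the bench with the pad up. Its axes are the holder's: y along the bar in the opening direction (from the fixed jaw towards the yellow stop), z up. Jaws and board are lower than the pressed pad, save some parts on the board.
- release (a joint): How far the red pad is pressed straight down, m: 0 up, 0.006 fully down on a hard stop; a spring resists with 1.6 N at the top, 4 N at the bottom, and raises it when let go (it may rest at up to 0.003, its pawl lying on a tooth). The pawl sits in saw teeth on the bar's lower edge, pitch 6 mm: the jaw opens only while the pad is 0.004 or more down.
- thumb_rest (a point): Upright black thumb rest of the sliding jaw, just behind the red pad: 38 mm wide, 10 mm thick, its top 84 mm above the bench. The point is on its pushing face, which looks back over the pad (-y), 15 mm in +y from the pad's centre and 76 mm above the bench. A fingertip standing on the pad pushes against it. Axes as release_pad's.
- jaw (a joint): Travel of the sliding jaw along the bar, m: 0 closed on the board (as at the start), growing as it opens. It slides with about 3 N of friction and stays where it is left. It meets the stop at somewhere between 0.05 and 0.10.
- jaw_back (a point): Centre line of the back face of the sliding jaw, 50 mm above the bench, the face that meets the stop; 29 mm in +y from the pad's centre. Axes as release_pad's.
- stop_face (a point): Yellow stop, a collar 34 mm wide, 12 mm long along the bar and 54 mm high above the bench, with a brass clamping screw on top up to 69 mm. This point lies on the face that looks towards the jaw, 50 mm above the bench, over the bar. Its axes are the holder's. It is clamped on the bar at a different place each time and holds against a push of about 40 N.
- holder: The board holder, fixed to the bench: grey base plate 130 mm (x, across the bar) by 300 mm (y, along the bar), 10 mm thick, with a steel bar 10 mm wide along y, its top 44 mm above the bench, the fixed aluminium jaw at its -y end and an end block, 50 mm high, at its +y end. Origin on the bench under the bar; the base plate spans y from -135 to +165 mm.
- board: Purple circuit board, 100 mm (x) by 79 mm (y) by 2 mm, 60 g, loose, lying on four brass rest pins between the two jaws, its underside 50 mm above the bench. Origin at the centre of its underside. Parts on it stand up to 14 mm above its underside; those within 20 mm of the sliding jaw at most 6 mm.
- tape: Roll of yellow-brown tape lying flat on the bench, 100 mm across, 48 mm high; origin at the centre of its underside. To be left alone.
- flux: Small amber bottle with a black cap, 36 mm across, 75 mm high, standing; origin at the centre of its underside. To be left alone.
- spool: White spool of solder standing on its flange, 56 mm across, 44 mm high; origin at the centre of its underside. To be left alone.
- cutters: Side cutters with blue handles lying flat, 140 mm long, 56 mm wide, 12 mm high; origin on the bench under them, near the joint; x points to the cutting end. To be left alone.
Things that resemble listed ones, but are neither listed nor needed, are in the scene too. What is shaped like the board but orange is not meant.

How it is judged:
On the way:
1. the red release is pressed down while the jaw is still closed on the board (value of joint release above 0.003 m and value of joint jaw below 0.01 m), for 0.02 s.
At the end, for the whole second after the job is handed in: the sliding jaw's back face is at the yellow stop (gap under 4 mm), the stop is within 5 mm of where it was clamped, the release has sprung back up, the board lies level on its pins within 6 mm of its place, and the things around are within 15 mm of theirs (y of jaw_back in the frame of stop_face above -0.004 m and value of joint jaw above 0.045 m and distance of stop_face from where it was at the start of the episode below 0.005 m and value of joint release below 0.004 m and distance of board from where it was at the start of the episode below 0.006 m and angle between board's own z axis and vertical below 0.05 rad and distance of each of tape, flux, spool, cutters from where it was at the start of the episode below 0.015 m); the robot touches nothing.
It fails at once if the board is lifted off its pins (height (world z) of board above 0.06 m).
It fails at once if the board is shifted by more than 10 mm or knocked off its pins (distance of board from where it was at the start of the episode above 0.01 m or angle between board's own z axis and vertical above 0.15 rad).
It fails at once if the stop is driven along the bar (distance of stop_face from where it was at the start of the episode above 0.006 m).
It fails at once if something around the holder is moved or lifted by more than 20 mm (distance of any of tape, flux, spool, cutters from where it was at the start of the episode above 0.02 m).
It also fails if it takes over 35 s, if anything falls off the work surface, if the arm or the gripper's body presses on something with over 40 N, if the wrist force passes 120 N, or if a joint passes its speed limit or range.

## Working session

There is one attempt and no reset: what is moved stays moved. The work goes in short steps, Python scripts to look and compute and a tool call to move; the robot and the scene stay as the last step left them, time stands still between calls to the robot, and variables do not carry over. Pictures are saved under pics/ and viewed, and the job is handed in when it is done.

Besides the shell and the picture viewer there is one more tool, called after "Emit:" by a JSON object that holds its "fn" and its "kwargs", one argument or row to a line. move_arm: Moves the arm, as the interface text tells. Its arguments: {"type":"object","properties":{"rows":{"type":"string"},"grip":{"type":"number"},"newtons":{"type":"number"}},"required":["rows"]}

```bash
mkdir -p pics; ls; python3 - <<'E'
from station import sensors,camera,ctrl
import cv2
print(sensors.get_obs())
for n in ["scene","top","wrist"]:
    c=camera(n); cv2.imwrite(f"pics/{n}0.png",c["color"])
    print(n,{k:v for k,v in c.items() if k not in("color","z_map")})
E
```

```text
pics
{'time_s': 0.0, 'qpos': array([-1.18160767e+00,  3.00464023e-01,  1.52158615e+00,  1.70903109e-05,
        1.32069372e+00, -6.65864309e-02]), 'joint_vel': array([-6.98466564e-05,  8.62975934e-04,  2.64480492e-03, -1.07846710e-03,
        4.68131042e-04,  2.74611224e-04]), 'tau': array([-7.69614617e-04, -5.31814742e+01, -3.52738738e+01,  7.06952135e-02,
        2.44734687e-02, -1.14033664e-04]), 'ee_pos': array([ 0.24203611, -0.4937122 ,  0.302088  ]), 'eef_rot': array([-3.14149954e+00,  1.14757889e-03, -1.11502543e+00]), 'force': array([-0.01456181, -0.40888155, -0.06382156]), 'moment': array([ 0.05619732,  0.01056683, -0.02660702]), 'grip_width': 0.09374515869568399}
scene {'mtx': array([[456.71459903,   0.        , 325.72853402],
       [  0.        , 456.71459903, 237.29522848],
       [  0.        ,   0.        ,   1.        ]]), 'distortion': array([-0.03660069,  0.        ,  0.        ,  0.        ,  0.        ]), 'position': array([0.78118916, 0.30317603, 0.56035703]), 'attitude': array([-2.36796823,  0.01122264,  2.62717258])}
top {'mtx': array([[477.95806003,   0.      
[... 253 characters left out ...]
6,  0.86868653]), 'attitude': array([-3.03643792e+00,  6.75335792e-04, -1.56615201e+00])}
wrist {'mtx': array([[402.30868096,   0.        , 318.30145889],
       [  0.        , 402.30868096, 240.10077977],
       [  0.        ,   0.        ,   1.        ]]), 'distortion': array([-0.03602132,  0.        ,  0.        ,  0.        ,  0.        ]), 'hand_eye': array([[ 9.99999034e-01, -1.35867053e-03, -2.94345712e-04,
        -2.94877009e-04],
       [ 1.38935144e-03,  9.69390463e-01,  2.45520263e-01,
        -7.06687228e-02],
       [-4.82452204e-05, -2.45520435e-01,  9.69391414e-01,
        -8.17042272e-02],
       [ 0.00000000e+00,  0.00000000e+00,  0.00000000e+00,
         1.00000000e+00]])}
```

View pics/top0.png

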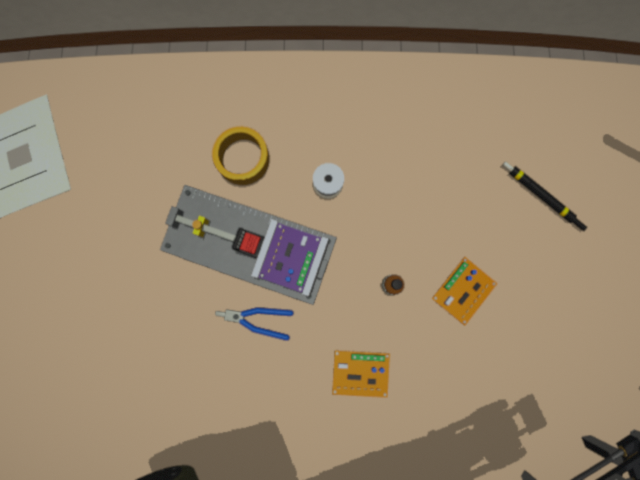

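View pics/scene0.png

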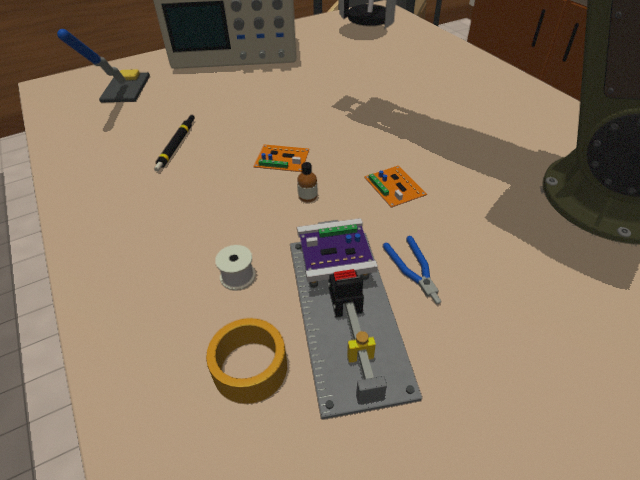

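View pics/wrist0.png

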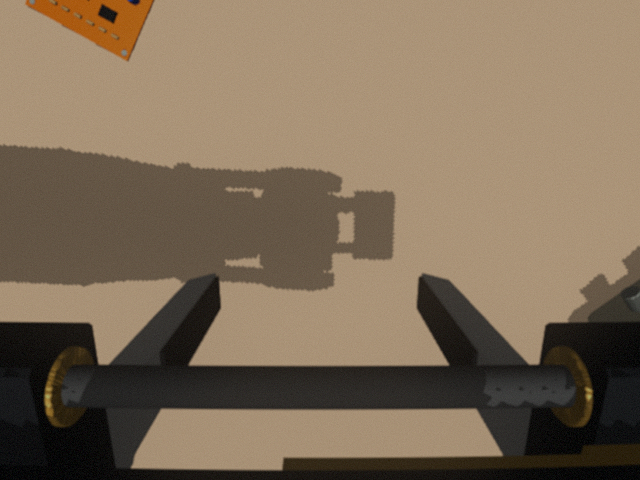

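Top view: holder around (165–335,185–300), red pad about (250,243), stop about (200,226), tape (240,155), spool (328,180), flux (394,284), cutters (255,322). Next I'll zoom in.

```bash
cat > h.py <<'E'
import numpy as np,cv2
from scipy.spatial.transform import Rotation as R
def pose(c): return R.from_euler('xyz',c["attitude"]).as_matrix(),np.array(c["position"])
def ray(c,uv):
    p=cv2.undistortPoints(np.array([[uv]],float),c["mtx"],c["distortion"])[0,0]
    return np.array([p[0],p[1],1.])
def atz(c,uv,z):
    Rm,t=pose(c); d=Rm@ray(c,uv); return t+d*(z-t[2])/d[2]
def proj(c,P):
    Rm,t=pose(c); 
    q=(np.atleast_2d(P)-t)@Rm
    return cv2.projectPoints(q,np.zeros(3),np.zeros(3),c["mtx"],c["distortion"])[0][:,0]
E
python3 - <<'E'
import cv2
a=cv2.imread("pics/top0.png")[175:310,155:345]; cv2.imwrite("pics/topc.png",cv2.resize(a,None,fx=4.2,fy=4.2,interpolation=cv2.INTER_CUBIC))
a=cv2.imread("pics/scene0.png")[215:415,280:420]; cv2.imwrite("pics/scenec.png",cv2.resize(a,None,fx=3,fy=3,interpolation=cv2.INTER_CUBIC))
E
```

```text
(no output)
```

View pics/topc.png

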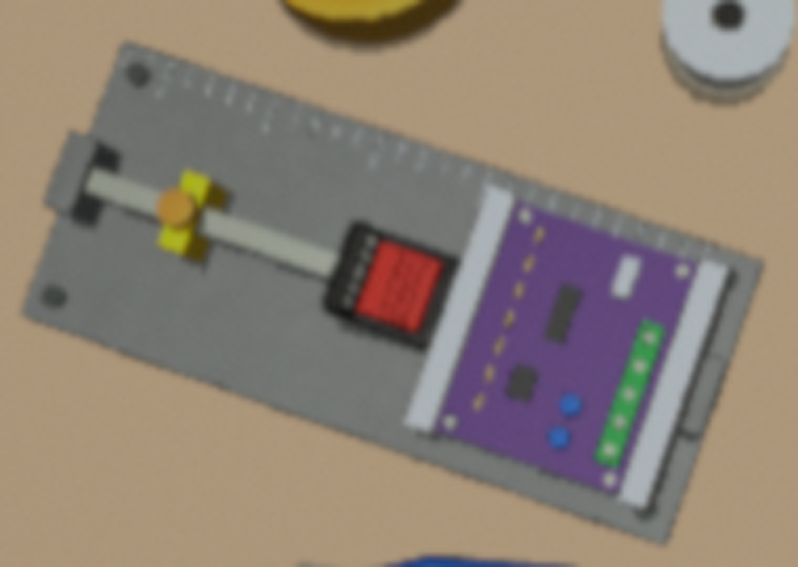

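View pics/scenec.png

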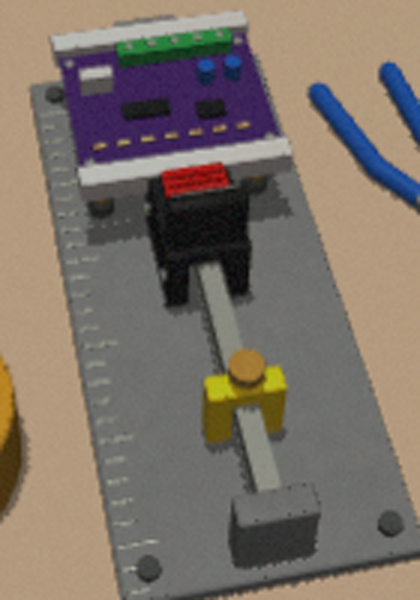

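```bash
cat > m.py <<'E'
from h import *
from station import camera,sensors
c=camera("top"); s=camera("scene")
cr=lambda x,y:(155+x/4.2,175+y/4.2)
P=np.array([atz(c,cr(*p),.01) for p in [(125,42),(25,318),(665,545),(763,262)]])
print("plate",P.round(4))
ctr=P.mean(0); 
ydir=((P[0]+P[1])/2-(P[2]+P[3])/2); print("len",np.linalg.norm(ydir),np.linalg.norm(P[0]-P[1])); th=np.arctan2(ydir[1],ydir[0])
yaw=th-np.pi/2; print("yaw",yaw,"ydir",ydir/np.linalg.norm(ydir))
Y=np.array([np.cos(th),np.sin(th),0]); X=np.array([np.sin(th),-np.cos(th),0])
O=ctr-Y*.015; O[2]=0; print("O",O)
def loc(p): return np.array([(p-O)@X,(p-O)@Y,p[2]])
# pad by red mask
hsv=cv2.cvtColor(c["color"],cv2.COLOR_BGR2HSV)
m=((hsv[...,0]<6)|(hsv[...,0]>174))&(hsv[...,1]>180)&(hsv[...,2]>90)
m[:,:200]=0;m[:,300:]=0;m[:215]=0;m[280:]=0
v,u=np.nonzero(m); print("redpx",len(u),u.mean(),v.mean()); pad=atz(c,(u.mean(),v.mean()),.068); print("pad",pad,loc(pad))
L=np.array([loc(atz(c,(a,b),.068)) for a,b in zip(u,v)]); print(L.min(0),L.max(0))
sc=[loc(atz(c,cr(*p),.054)) for p in [(188,170),(212,180),(188,257),(158,245)]]; print("stop",np.round(sc,4))
print("screw",loc(atz(c,cr(176,208),.069)))
bz=.052
for n,p in [("tape",(240,155)),("spool",(328,180)),("flux",(396,285))]: print(n,loc(atz(c,p,{"tape":.048,"spool":.044,"flux":.075}[n])))
E
python3 m.py
```

```text
plate [[ 0.6762  0.0953  0.01  ]
 [ 0.554   0.1353  0.01  ]
 [ 0.4588 -0.144   0.01  ]
 [ 0.5799 -0.1855  0.01  ]]
len 0.2960086072045812 0.12860653468039956
yaw -0.32940038027549035 ydir [0.3234757  0.94623648 0.        ]
O [ 0.56238646 -0.03890897  0.        ]
redpx 246 249.45528455284554 242.8008130081301
pad [ 0.5637622  -0.03626249  0.068     ] [0.0004457  0.00294922 0.068     ]
[-0.01388564 -0.01014412  0.068     ] [0.01438486 0.01567884 0.068     ]
stop [[ 0.0173  0.1039  0.054 ]
 [ 0.0167  0.0929  0.054 ]
 [-0.0166  0.0911  0.054 ]
 [-0.016   0.1047  0.054 ]]
screw [0.00018471 0.09866814 0.069     ]
tape [0.14257883 0.07627287 0.048     ]
spool [ 0.15132973 -0.08572858  0.044     ]
flux [ 0.01367185 -0.25202961  0.075     ]
```

Emit:
{"fn": "move_arm", "kwargs": {
  "rows": "-19 -35 0 0 0 0;-19 -35 0 0 0 0;-19 -35 0 0 0 0;-19 -35 0 0 0 0;-19 -35 0 0 0 0;-19 -35 0 0 0 0;-19 -35 0 0 0 0;-19 -35 0 0 0 0;-19 -35 0 0 0 0;-19 -35 0 0 0 0;-19 -35 0 0 0 0;-19 -35 0 0 0 0;0 0 0 0 0 -0.16;0 0 0 0 0 -0.16;0 0 0 0 0 -0.16;0 0 0 0 0 -0.16;0 0 0 0 0 -0.146;0 0 0 0 0 0",
  "grip": -1,
  "newtons": 20
}}

```text
time_s: 2.5
ee_pos: [0.527, -0.0903, 0.3009]
eef_rot: [-3.141, 0.003, -0.306]
force: [0.5, 0.7, -0.4]
grip_width: 0.0004
```

```bash
python3 - <<'E'
from h import *
from station import camera,sensors
o=sensors.get_obs(); c=camera("wrist"); cv2.imwrite("pics/w1.png",c["color"])
z=c["z_map"]; np.save("z1.npy",z)
T=np.eye(4);T[:3,:3]=R.from_euler('xyz',o["eef_rot"]).as_matrix();T[:3,3]=o["ee_pos"]
W=T@c["hand_eye"]; print(W.round(4).tolist())
E
```

```text
[[0.9531, -0.2928, -0.0773, 0.5484], [-0.3028, -0.9245, -0.2317, -0.0229], [-0.0036, 0.2442, -0.9697, 0.3827], [0.0, 0.0, 0.0, 1.0]]
```

View pics/w1.png

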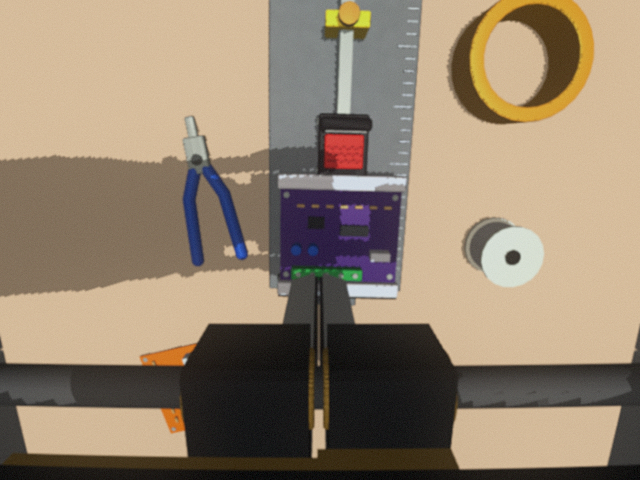

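Wrist view: pad at (325–366,133–168), thumb rest top (320–371,115–131), stop with screw (348,15). I'll compute these from both cameras.

```bash
python3 - <<'E'
from h import *
W=np.array([[0.9531, -0.2928, -0.0773, 0.5484], [-0.3028, -0.9245, -0.2317, -0.0229], [-0.0036, 0.2442, -0.9697, 0.3827], [0,0,0,1]])
K=np.array([[402.30868,0,318.30146],[0,402.30868,240.10078],[0,0,1]]);D=np.array([-0.03602132,0,0,0,0])
def at(uv,z):
    p=cv2.undistortPoints(np.array([[uv]],float),K,D)[0,0]; d=W[:3,:3]@[p[0],p[1],1]; t=W[:3,3]; return t+d*(z-t[2])/d[2]
im=cv2.imread("pics/w1.png"); hsv=cv2.cvtColor(im,cv2.COLOR_BGR2HSV)
m=((hsv[...,0]<6)|(hsv[...,0]>174))&(hsv[...,1]>180)&(hsv[...,2]>90); m[:100]=0;m[200:]=0;m[:,:300]=0;m[:,400:]=0
v,u=np.nonzero(m); print(len(u),u.min(),u.max(),v.min(),v.max())
(ctr,sz,ang)=cv2.minAreaRect(np.c_[u,v].astype(np.float32)); print(ctr,sz,ang)
pad=at(ctr,.068); print("pad",pad)
e=[at(p,.052) for p in [(278,176),(406,179)]]; d=e[1]-e[0]; print("jaw edge yaw",np.arctan2(d[1],d[0]),np.linalg.norm(d))
l=[at(p,.01) for p in [(270,10),(270,280)]]; d=l[0]-l[1]; print("plate left yaw",np.arctan2(d[1],d[0])-np.pi/2)
z=np.load("z1.npy")
for p in [(345,150),(345,122),(348,15),(335,22)]:
    print(p,z[p[1],p[0]])
Y=np.array([.323,.946,0]);X=np.array([.946,-.323,0])
for n,p,h in [("screw",(348,13),.069),("stoplower L",(327,27),.054),("stop R",(370,28),.054),("rest front L",(321,131),.084),("rest frontR",(371,131),.084),("rest back",(346,115),.084)]:
    q=at(p,h)-pad; print(n,q@X,q@Y)
a=im[95:195,300:400]; cv2.imwrite("pics/w1c.png",cv2.resize(a,None,fx=6,fy=6,interpolation=cv2.INTER_CUBIC))
E
```

```text
699 324 362 134 168
(343.0, 151.0) (34.0, 38.0) 90.0
pad [ 0.56262646 -0.0367837   0.068     ]
jaw edge yaw -0.3299065265219138 0.10465268722424727
plate left yaw -0.3349881193411557
(345, 150) 0.3072774
(345, 122) 0.28670135
(348, 15) 0.2832183
(335, 22) 0.29702637
screw 0.00016146565914351113 0.09651290585727362
stoplower L -0.01436610072560373 0.0906860883432606
stop R 0.017913200753310623 0.09074032751932265
rest front L -0.017206070985986473 0.014163606983333054
rest frontR 0.01870363418016138 0.014977494868434733
rest back 0.00033870037613970504 0.025613114819497792
```

View pics/w1c.png

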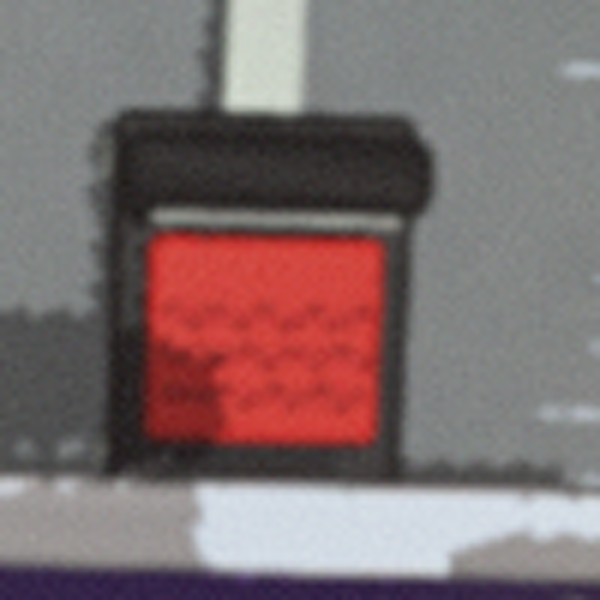

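Emit:
{"fn": "move_arm", "kwargs": {
  "rows": "4 -16 0 0 0 0.024;4 -16 0 0 0 0;4 -16 0 0 0 0;4 -16 0 0 0 0;0 0 20 0 0 0;0 0 30 0 0 0;0 0 30 0 0 0;0 0 25 0 0 0;0 0 10 0 0 0;0 0 0 0 0 0;0 0 0 0 0 0"
}}

```text
time_s: 3.92
ee_pos: [0.5675, -0.0283, 0.1839]
eef_rot: [-3.14, -0.0, -0.34]
force: [0.3, 0.1, -0.2]
grip_width: 0.0006
```

```bash
python3 - <<'E'
from h import *
from station import camera,sensors
o=sensors.get_obs(); p=o["ee_pos"]-np.array([.563,-.0365,0]); print(o["ee_pos"],o["eef_rot"],o["force"]); print(p@[.946,-.323,0],p@[.323,.946,0])
c=camera("wrist"); cv2.imwrite("pics/w2.png",c["color"])
s=camera("scene"); cv2.imwrite("pics/s2.png",cv2.resize(s["color"][170:400,240:440],None,fx=3,fy=2.6))
E
```

```text
[ 0.56747757 -0.0283097   0.18393595] [-3.14011056e+00 -7.84446328e-06 -3.40056829e-01] [ 0.28945216  0.13732511 -0.24690891]
0.001590312751065862 0.009194278035271635
```

View pics/w2.png

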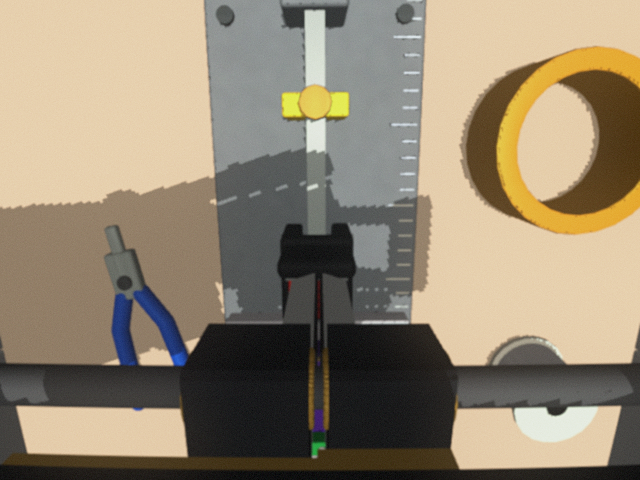

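View pics/s2.png

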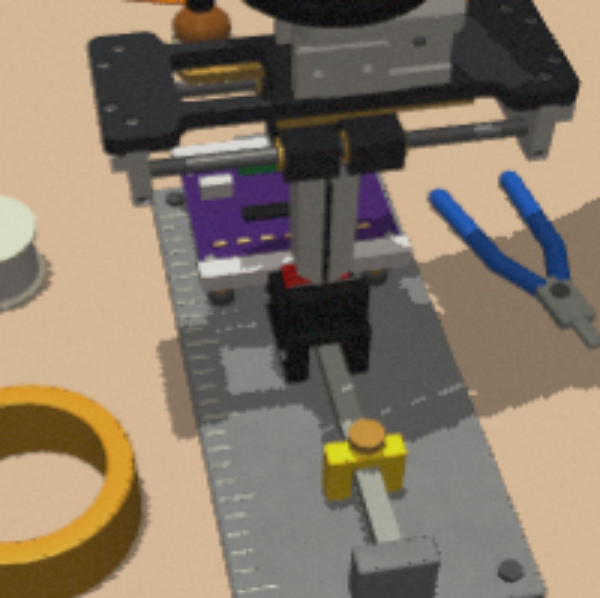

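The tip is 9 mm +Y of the pad centre, too close to the thumb rest, so I'll back off 7 mm, then go down.

Emit:
{"fn": "move_arm", "kwargs": {
  "rows": "-1 7 0 0 0 0.01;0 0 0 0 0 0;0 0 0 0 0 0"
}}

```text
time_s: 4.4
ee_pos: [0.5641, -0.0354, 0.1851]
eef_rot: [-3.14, -0.002, -0.351]
force: [0.5, -0.2, 0.7]
grip_width: 0.0006
```

Emit:
{"fn": "move_arm", "kwargs": {
  "rows": "0 0 8 0 0 -0.02;0 0 6 0 0 0;0 0 2 0 0 0;0 0 0 0 0 0"
}}

```text
time_s: 4.9
ee_pos: [0.564, -0.0353, 0.1675]
eef_rot: [-3.14, -0.001, -0.33]
force: [0.0, 0.1, -0.3]
grip_width: 0.0004
```

Emit:
{"fn": "move_arm", "kwargs": {
  "rows": "0 0 2 0 0 0;0 0 2 0 0 0;0 0 1 0 0 0;0 0 0 0 0 0"
}}

```text
time_s: 5.4
ee_pos: [0.5642, -0.0352, 0.1628]
eef_rot: [-3.14, -0.002, -0.33]
force: [-1.1, 0.2, 1.9]
grip_width: 0.0002
```

Contact (about 2 N). Pressing further.

Emit:
{"fn": "move_arm", "kwargs": {
  "rows": "0 0 2 0 0 0;0 0 1 0 0 0;0 0 1 0 0 0;0 0 0 0 0 0"
}}

```text
time_s: 5.9
ee_pos: [0.5643, -0.0352, 0.1594]
eef_rot: [-3.14, -0.002, -0.33]
force: [-3.0, 0.2, 4.3]
grip_width: 0.0004
```

Emit:
{"fn": "move_arm", "kwargs": {
  "rows": "0 0 1 0 0 0;0 0 1 0 0 0;0 0 0 0 0 0"
}}

```text
time_s: 6.28
ee_pos: [0.5645, -0.0351, 0.1595]
eef_rot: [-3.139, -0.003, -0.329]
force: [-2.7, -0.1, 3.5]
grip_width: 0.0003
```

At the hard stop (0.1595 vs. 0.159 expected). Now I push in +Y with a slight downward bias.

Emit:
{"fn": "move_arm", "kwargs": {
  "rows": "0 -3 1 0 0 0;0 -3 1 0 0 0;0 -4 1 0 0 0;0 -4 1 0 0 0"
}}

```text
time_s: 6.78
ee_pos: [0.5692, -0.0225, 0.159]
eef_rot: [-3.141, -0.005, -0.33]
force: [-8.5, -1.0, 15.2]
grip_width: 0.0004
```

```bash
python3 - <<'E'
from h import *
from station import camera,sensors
s=camera("scene"); cv2.imwrite("pics/s3.png",cv2.resize(s["color"][200:400,260:440],None,fx=3,fy=3))
s=camera("top"); cv2.imwrite("pics/t3.png",cv2.resize(s["color"][175:310,155:345],None,fx=4,fy=4))
E
```

```text
(no output)
```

View pics/s3.png

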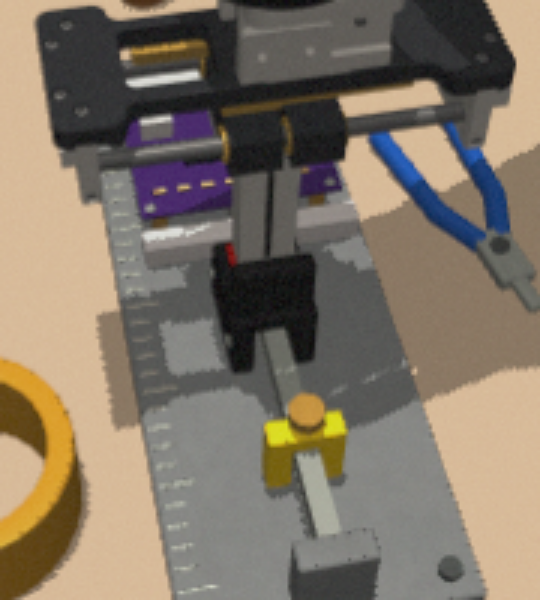

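The jaw slides (about 8 mm open, gap to the board visible). About 52 mm remain.

Emit:
{"fn": "move_arm", "kwargs": {
  "rows": "-0.3 -5 0.4 0 0 0;-0.3 -5 0.5 0 0 0;-0.2 -5 0.5 0 0 0;-0.2 -5 0.5 0 0 0"
}}

```text
time_s: 7.38
ee_pos: [0.5751, -0.0037, 0.1592]
eef_rot: [3.141, -0.007, -0.33]
force: [-5.0, -2.1, 8.3]
grip_width: 0.0004
```

Emit:
{"fn": "move_arm", "kwargs": {
  "rows": "-0.3 -5 0.5 0 0 0;-0.2 -5 0.5 0 0 0;-0.2 -5 0.5 0 0 0;-0.2 -5 0.5 0 0 0"
}}

```text
time_s: 7.88
ee_pos: [0.5813, 0.0149, 0.1592]
eef_rot: [3.14, -0.01, -0.33]
force: [-3.6, -2.4, 8.7]
grip_width: 0.0007
```

Emit:
{"fn": "move_arm", "kwargs": {
  "rows": "-0.2 -3 0.5 0 0 0;-0.2 -3 0.5 0 0 0;-0.1 -2 0.5 0 0 0"
}}

```text
time_s: 8.25
ee_pos: [0.5837, 0.0223, 0.1592]
eef_rot: [3.138, -0.011, -0.33]
force: [-3.9, -2.2, 9.5]
grip_width: 0.0004
```

Emit:
{"fn": "move_arm", "kwargs": {
  "rows": "-0.1 -2 0.5 0 0 0;-0.1 -1 0.5 0 0 0"
}}

```text
time_s: 8.5
ee_pos: [0.5846, 0.0249, 0.1592]
eef_rot: [3.138, -0.012, -0.33]
force: [-3.8, -2.0, 9.1]
grip_width: 0.0003
```

```bash
python3 - <<'E'
from h import *
from station import camera,sensors
c=camera("wrist"); cv2.imwrite("pics/w4.png",c["color"])
E
```

```text
(no output)
```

View pics/w4.png

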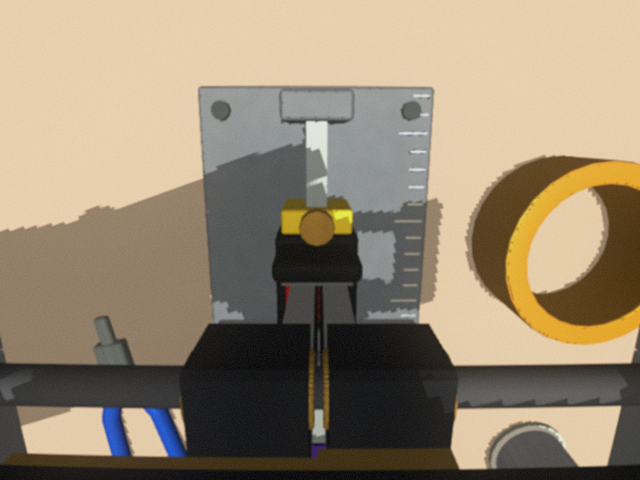

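Wrist view: jaw back (about row 235) is nearly at the yellow stop. Continuing in 1 mm rows.

Emit:
{"fn": "move_arm", "kwargs": {
  "rows": "0 -1.2 0.5 0 0 0;0 -1.2 0.5 0 0 0"
}}

```text
time_s: 8.8
ee_pos: [0.5854, 0.0263, 0.1591]
eef_rot: [3.136, -0.012, -0.33]
force: [-4.2, -5.6, 8.6]
grip_width: 0.0005
```

Emit:
{"fn": "move_arm", "kwargs": {
  "rows": "0 -1 0.5 0 0 0;0 -1 0.5 0 0 0"
}}

```text
time_s: 9.05
ee_pos: [0.586, 0.0271, 0.1591]
eef_rot: [3.134, -0.013, -0.33]
force: [-5.3, -3.9, 9.6]
grip_width: 0.0004
```

Emit:
{"fn": "move_arm", "kwargs": {
  "rows": "-0.2 -1.5 0.5 0 0 0;-0.2 -1.5 0.5 0 0 0"
}}

```text
time_s: 9.3
ee_pos: [0.5865, 0.0282, 0.1592]
eef_rot: [3.131, -0.014, -0.33]
force: [-9.5, -12.0, 11.5]
grip_width: 0.0003
```

```bash
python3 - <<'E'
from h import *
from station import camera,sensors
print(sensors.get_obs()["force"])
s=camera("scene"); a=cv2.resize(s["color"][230:370,290:410],None,fx=4,fy=4,interpolation=2)
t=camera("top"); b=cv2.resize(t["color"][200:260,170:250],None,fx=4,fy=4,interpolation=2)
o=np.zeros((560,800,3),np.uint8); o[:,:480]=a; o[:240,480:]=b; cv2.imwrite("pics/s5.png",o)
E
```

```text
[ -9.49848854 -12.00396899  11.45584665]
```

View pics/s5.png

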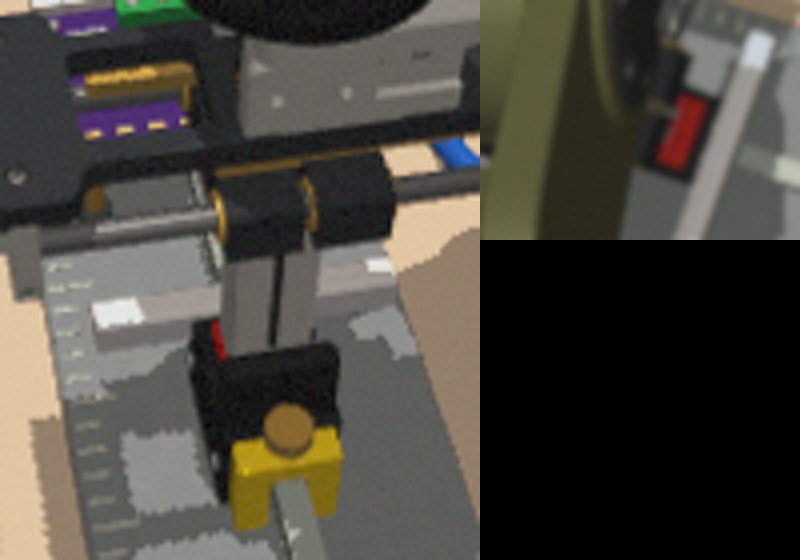

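The jaw is against the stop with about 14 N of push. I'll relax slightly and lift straight up, so friction on the pad doesn't drag the jaw back.

Emit:
{"fn": "move_arm", "kwargs": {
  "rows": "0 0 -2 0 0 0;0 0.5 -4 0 0 0;0 0.5 -5 0 0 0;0 1 -8 0 0 0;0 1 -15 0 0 0;0 0 -25 0 0 0;0 0 -40 0 0 0;0 0 0 0 0 0"
}}

```text
time_s: 10.4
ee_pos: [0.5845, 0.0265, 0.2647]
eef_rot: [3.131, -0.015, -0.331]
force: [0.4, 0.3, -0.4]
grip_width: 0.0007
```

```bash
python3 - <<'E'
from h import *
from station import camera,sensors
c=camera("wrist"); cv2.imwrite("pics/w6.png",c["color"])
s=camera("scene"); cv2.imwrite("pics/s6.png",cv2.resize(s["color"][215:390,280:420],None,fx=3.4,fy=3.4,interpolation=2))
E
```

```text
(no output)
```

View pics/w6.png

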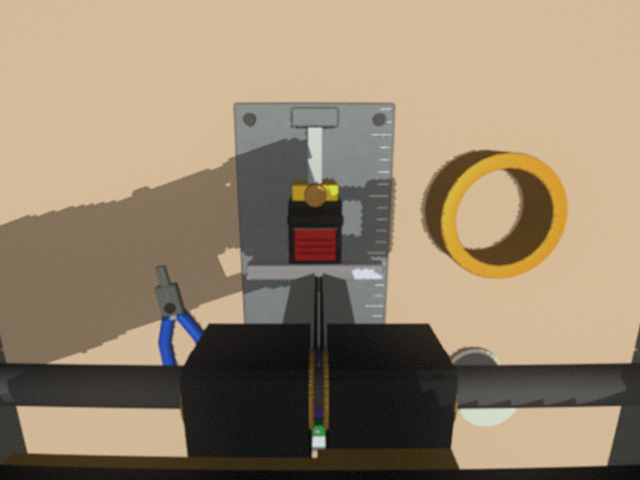

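View pics/s6.png

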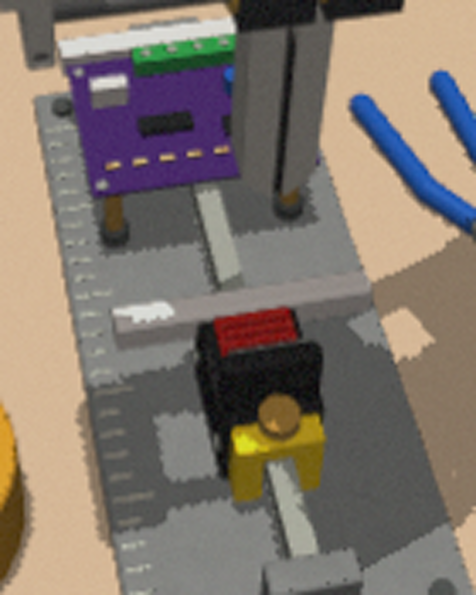

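Emit:
{"fn": "move_arm", "kwargs": {
  "rows": "0 0 -30 0 0 0;0 0 -20 0 0 0;-10 45 0 0 0 0;-10 45 0 0 0 0;-10 45 0 0 0 0;-10 45 0 0 0 0;-10 45 0 0 0 0;-10 45 0 0 0 0;-10 45 0 0 0 0;0 0 0 0 0 0;0 0 0 0 0 0"
}}

```text
time_s: 11.88
ee_pos: [0.4073, -0.255, 0.3066]
eef_rot: [3.129, 0.008, -0.33]
force: [-0.1, 0.5, 0.1]
grip_width: 0.0005
```

```bash
python3 - <<'E'
from h import *
from station import camera,sensors
s=camera("top"); cv2.imwrite("pics/t7.png",s["color"]); cv2.imwrite("pics/t7c.png",cv2.resize(s["color"][175:310,155:345],None,fx=4.2,fy=4.2,interpolation=2))
a=cv2.imread("pics/top0.png"); d=cv2.absdiff(a,s["color"]); cv2.imwrite("pics/d7.png",d*2)
s=camera("scene"); cv2.imwrite("pics/s7.png",s["color"])
E
```

```text
(no output)
```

View pics/t7c.png

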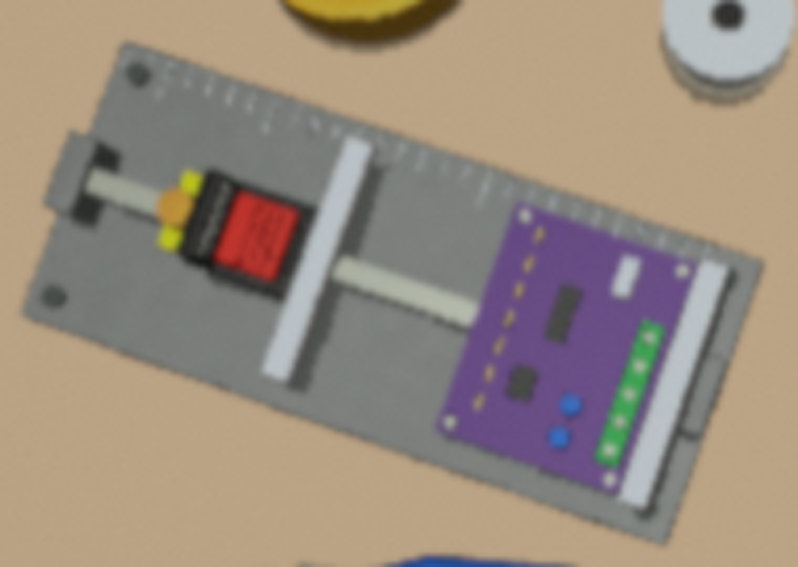

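View pics/d7.png

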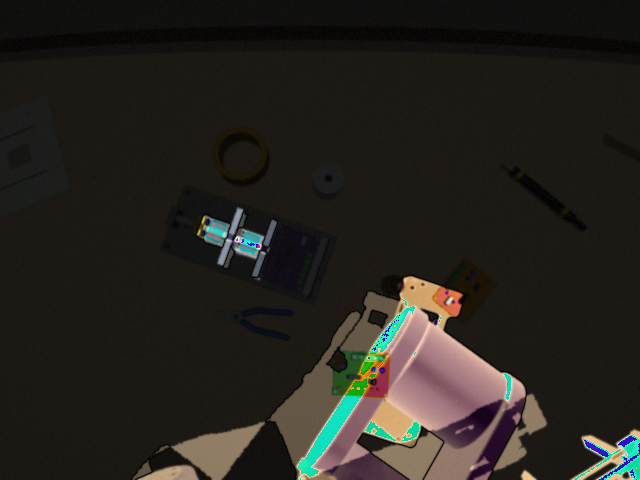

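View pics/s7.png

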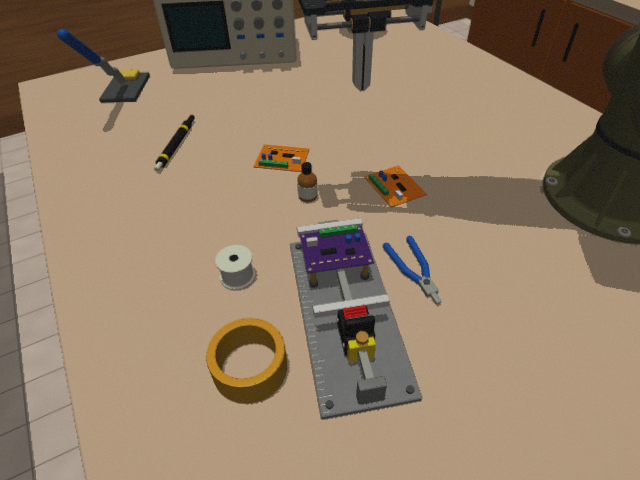

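```bash
python3 - <<'E'
from h import *
from station import camera,sensors
c=camera("top"); Y=np.array([.3234,.9463,0])
hsv=cv2.cvtColor(c["color"],cv2.COLOR_BGR2HSV)
m=((hsv[...,0]<6)|(hsv[...,0]>174))&(hsv[...,1]>180)&(hsv[...,2]>90); m[:,:190]=0;m[:,270:]=0;m[:205]=0;m[270:]=0
v,u=np.nonzero(m); p=atz(c,(u.mean(),v.mean()),.068); q=p-[.5637622,-.03626249,.068]; print(len(u),p,"travel",q@Y)
Rm,t=pose(c); pts=[]
print("pad z",np.median([(t+Rm@(ray(c,(a,b))*c["z_map"][b,a]))[2] for a,b in zip(u,v)]))
hy=((hsv[...,0]>18)&(hsv[...,0]<35)&(hsv[...,1]>180)&(hsv[...,2]>80));
a=cv2.imread("pics/top0.png"); h0=cv2.cvtColor(a,cv2.COLOR_BGR2HSV); h1=((h0[...,0]>18)&(h0[...,0]<35)&(h0[...,1]>180)&(h0[...,2]>80))
def pur(h): 
    k=(h[...,0]>120)&(h[...,0]<160)&(h[...,1]>80); k[:190]=0;k[310:]=0;k[:,:240]=0;k[:,345:]=0; y,x=np.nonzero(k); return x.mean(),y.mean(),len(x)
print("board px",pur(h0),pur(hsv))
for h in (h1,hy):
    r=h[210:245,185:215]; y,x=np.nonzero(r); print("stop px",len(x),x.min()+185,x.max()+185,y.min()+210,y.max()+210)
def scr(h):
    k=(h[...,0]>10)&(h[...,0]<20)&(h[...,1]>150)&(h[...,2]>110); k=k[215:235,188:208]; y,x=np.nonzero(k); return x.mean(),y.mean(),len(x)
print("screw",scr(h0),scr(hsv))
E
```

```text
261 [0.58400966 0.02262182 0.068     ] travel 0.062270253348110184
pad z 0.06515625839569228
board px (np.float64(287.3758788534343), np.float64(256.15089237425633), 1849) (np.float64(287.40708446866483), np.float64(256.1487738419618), 1835)
stop px 95 194 205 217 235
stop px 44 194 202 217 233
screw (np.float64(6.0), np.float64(8.555555555555555), 9) (np.float64(5.714285714285714), np.float64(8.428571428571429), 7)
```

```bash
python3 -c "
from station import ctrl
print(ctrl.hand_in())"
```

```text
the job is handed in; nothing more can be done
None
```

I pressed the red release to its hard stop with the closed fingers while the jaw was still closed. Holding it down, I pushed the jaw along the bar until it met the yellow stop, then lifted straight off and moved clear. The job was handed in at about 12 s; no verdict is reported.

Last checks, all from the cameras after moving clear:
- **Jaw travel:** about 62 mm. I had estimated 60.5–62 mm to the stop, the push force rose to about 14 N at the end, and no gap to the stop shows in the pictures.
- **Stop:** the screw and collar sit within about 0.3 px of where they were, so no shift of the stop shows.
- **Board:** its position changed by less than 0.1 px, and it looks level on its pins.
- **Tape, spool, flux and cutters:** no visible movement in the before/after pictures.
- **Release:** it is up, but the depth reading puts the pad at 65 mm rather than 68 mm. That suggests the pawl is lying on a tooth at about 0.003 m, which is allowed. It is close to the 0.004 limit, and the camera calibration is only good to about 2 mm, so this is the least certain check.

One move overshot: the first approach put the tip 9 mm past the pad's centre, just above the thumb rest. I backed it off before going down and nothing was touched.

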